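# Clear the cut cheese and hold the length stop's index plunger out

### The arm

A 7-joint arm with a two-finger parallel gripper is mounted at the origin on the work surface. World frame = base frame: x ahead of the robot, y to its left, z up, the work surface at z = 0. Lengths are in m, angles in rad, forces in N, time in s.
With the tool pointing down it reaches from about 0.35 to 0.9 m from the base axis. Payload 8.1 kg.
Tool frame: the origin (TCP) lies at the very end of the fingers, on their centre line; the grasp point (between the pads) lies 19 mm behind it; z points along the fingers, y is the line along which they close (so a half turn about z gives the same grasp; the last joint's range is limited). The gripper opens to 92 mm and grips with 3 to 60 N. Pads are 19 mm wide; open, the fingers measure 130 mm over their backs; the gripper's body (75 mm by 190 mm) begins 47 mm behind the grasp point.
Start: joints at [1.166, 0.434, 0.025, 1.573, -0.012, 1.134, -0.075], TCP at [0.186, -0.597, 0.227] pointing down, gripper open.
Joint ranges: [-2.62, 2.62], [-0.44, 2.09], [-1.27, 1.32], [0.08, 2.57], [-1.32, 4.46], [0.12, 2], [-2.74, 2.74]. Speed limits (rad/s): [2.22, 2.22, 3.01, 3.01, 3.14, 3.14, 3.14].

### API

Orientations are given as [roll, pitch, yaw] about the fixed x, y, z axes, in that order (R = Rz(yaw) Ry(pitch) Rx(roll)).
In Python, from bench import bot gives the robot as it stands. The module is installed in compiled form; this text tells all that it offers.
- The arm moves only by the tool drive_tool, never from a script. Its argument "commands" is a list of rows, each a list of 7 numbers: the shift along the tool's x, y, z in m, then the turn, a rotation vector about the tool's x, y, z in rad, then the closure, from 0 (fully open) to 1 (shut). In form: [[x, y, z, wx, wy, wz, hand], ...]. A call has 1 to 20 rows; each row is the pose to reach, as a shift and turn from the pose commanded when the call began, along the tool's axes at that moment; what a row does not reach only later rows make up. A row lasts 1/10 s, in which the tool goes at most 50 mm and 8.59 degrees, less where a joint would pass 70% of its speed; a pose out of reach is approached as far as the arm can. A call with a gripper value outside its range is refused whole. The fingers move at their own pace and stop on an object; "newtons" is the grip in N (left out, the last holds). Time passes only in rows, so rows that repeat a pose let the fingers close. It gives the time, the measured TCP pose, the force, the opening and the grip force at its end, in the units of the state.
- bot.read_state(): the state, without advancing time (a new reading comes with each control period).
- bot.capture(name): name is "scene" or "top" or "wrist"; returns a dict with "img" (480x640x3 uint8, blue, green, red), "depth" (480x640 float32, m along the optical axis (not along the pixel's ray), 0 where there is no reading), "camera_matrix" (3x3 intrinsics, pixels), "distortion" ([k1, k2, p1, p2, k3] as OpenCV has them; the pictures are not rectified), "rvec" (rotation vector, rad) and "tvec" (3), from world to camera coordinates, as OpenCV has them. Camera axes: x right, y down, z forward; pixel columns grow to the right and rows downward; lengths in m; the calibration is good to about 2 mm. A picture is of the moment at which its call begins.
- bot.job_done(): hands the job in; it is judged then, once.
The state is a dict: "time_s": time; "qpos": joint angles; "joint_velocities": joint speeds; "effort": joint torques, N m; "ee_pos": TCP position; "orientation": TCP orientation; "ft_force": force on the tool from outside, world axes, zero at the start; "moment": the same for the moment, N m; "opening": finger opening in m; "gripper_force": force on a finger pad.
Only numpy, scipy, OpenCV 4.12 (cv2) and the standard library are available. Lean on these libraries where they do the work, as an engineer would, in place of code of your own. Each camera call takes 0.05 s, during which the arm holds its last target. There are 200 camera calls.

### The job

The length stop of the cheese portioning board is to be set to a new size. First lift the freshly cut piece off the board, gripping the soft cheese gently (no more than about 20 N), and set it down softly, upright and fully inside the steel tray, in the empty end beside the piece already there. Then pull the stop's spring-loaded index plunger fully up out of its hole and keep holding it there, leaving the stop where it is: a colleague will slide it, so finish while still holding the plunger out, and disturb nothing else.

Things in the scene. Friction and masses are not known exactly. Their poses are not given: they have to be found in the camera images.
- board: Portioning board, fixed; origin on the table, x away from the robot, y along the bed, z up. White bed x -90..130 mm, y -250..200 mm, top 32 mm above the table. Perforated steel rail (30 mm wide, top at 30 mm, 12 mm holes every 20 mm) along y at x = -125 mm. Two steel knife guides, tops at 110 mm, stand at y = 0: x = -79 and x = 119 mm.
- piece: Freshly cut cheese, loose ivory block 100 (x) x 50 (y) x 85 mm tall, 0.35-0.53 kg; origin: centre of underside. Stands on the bed beside the low stop plate, its 50 mm about along the board's y; the loaf is over 65 mm off on the other side. Grip across the 50 mm with the fingertips 62 mm or more above the table, clear of the plate. Soft: a finger pressing over 20 N dents it; 10 N carries it.
- tray: Shallow steel tray, fixed, 300 (x) x 180 (y) x 18 mm high, walls 4 mm, inner floor 4 mm above the table; origin: centre of its underside. Its -x half is empty, its +x half carries another cut piece. A good place for the middle of the new piece is x = -70 mm, y = 0 in its frame, either way round.
- stop (a joint): Position of the length stop along the rail (m), 0 at the start, positive along the board's +y. An aluminium saddle on the rail with a steel stop plate reaching across the bed. Locked while the pin is in its hole (about 1 mm play); with the pin out it slides against about 8 N of friction. Must stay within 10 mm of 0.
- stop_plate (a point): Middle of the top edge of the stop plate, 58 mm above the table. The plate is 208 mm long along the board's x, 10 mm thick (y) and 25 mm high.
- plunger (a joint): How far the index plunger is pulled up (m): 0 seated, 0.015 at its hard end stop. The pin sits 10 mm deep in its hole. The spring pulls it down with 8 N seated, rising to 16 N fully out; it has no rest position and snaps back if let go.
- knob (a point): Centre of the plunger's knob, on its vertical axis: black round pull knob, 32 mm diameter, 30 mm tall (15 mm above and below this point); seated, its top is 96 mm above the table. Below it a bush (18 mm wide, 25 at the foot) on the saddle (top at 53 mm, 56 mm along the rail, 46 across). Moves straight up; grasp it from above across any diameter.
- cut_piece: Another cut piece like the first, standing in the +x half of the tray: bystander, leave alone. Its 50 mm is along its own x, its 100 mm along its own y. Origin at the centre of its underside.
- loaf: The rest of the loaf, 180 (x) x 130 (y) x 85 mm tall, standing on the -y end of the bed: bystander, leave alone. Origin at the centre of its underside.
- knife: Long cheese knife with a red handle, 380 mm long along its x (handle to -x), lying flat on the table on the robot's right of the board: bystander, leave alone. Origin on the table, near mid-length.
Things that resemble listed ones, but are neither listed nor needed, are in the scene too. Leave any black look-alike of the piece alone.

How it is judged:
On the way, in this order (a step that is already met when the one before it is completed fails the run):
1. the cut piece is lifted clear of the board in the gripper (height (world z) of piece above 0.05 m and contact force between the fingers and piece above 0.5 N), for 0.1 s.
2. the cut piece stands upright on the tray's floor and is released (x of piece in the frame of tray between -0.125 and 0.03 m and y of piece in the frame of tray between -0.065 and 0.065 m and z of piece in the frame of tray below 0.008 m and angle between piece's own z axis and vertical below 0.06 rad and contact force between the fingers and piece below 0.2 N and linear speed of piece below 0.02 m/s), for 0.2 s.
3. the plunger is pulled fully up (value of joint plunger above 0.013 m and contact force between the fingers and plunger above 3 N), for 0.3 s.
At the end, for the whole second after the job is handed in: The fingers hold the plunger up within 2 mm of its 15 mm end stop through the last second; the stop is within 10 mm of its place; the cut piece stands upright (0.06 rad), at rest and released on the tray floor, its middle at tray x -125..30 mm, y within 65 mm (all of step 2 and all of step 3 and value of joint stop between -0.01 and 0.01 m); the arm keeps its last pose, push and grip.
It fails at once if the soft piece is squeezed with more than about 20 N per finger (contact force between the fingers and piece above 46 N).
It fails at once if the piece is let go more than about 10 mm above the tray, or slammed down on it ((horizontal distance between piece and tray below 0.2 m and z of piece in the frame of tray above 0.015 m and contact force between the fingers and piece below 0.05 N) or contact force between piece and tray above 50 N).
It fails at once if the piece is tipped over (angle between piece's own z axis and vertical above 0.5 rad).
It fails at once if the stop is shoved along the rail (value of joint stop above 0.01 m or value of joint stop below -0.01 m).
It fails at once if a bystander is disturbed: the rest of the loaf, the other piece or the knife (distance of any of loaf, cut_piece from where it was at the start of the episode above 0.015 m or distance of knife from where it was at the start of the episode above 0.02 m).
It also fails if it takes over 64 s, if anything falls off the work surface, if the arm or the gripper's body presses on something with over 40 N, if the wrist force passes 120 N, or if a joint passes its speed limit or range.

## Working session

There is one attempt and no reset: what is moved stays moved. The work goes in short steps, Python scripts to look and compute and a tool call to move; the robot and the scene stay as the last step left them, time stands still between calls to the robot, and variables do not carry over. Pictures are saved under pics/ and viewed, at most 10 in all, crops included, and the job is handed in when it is done.

Besides the shell and the picture viewer there is one more tool, called after "Request:" by a JSON object that holds its "fn" and its "kwargs". drive_tool: Moves the arm, as the interface text tells. Its arguments: {"type":"object","properties":{"commands":{"type":"array"},"newtons":{"type":"number"}},"required":["commands"]}

```bash
mkdir -p pics
cat > h.py <<'E'
import numpy as np, cv2
from bench import bot
def cap(n,f=None):
    c=bot.capture(n)
    if f: cv2.imwrite('pics/'+f,c['img'])
    return c
def cloud(c):
    K=np.array(c['camera_matrix']);D=np.array(c['distortion'],float)
    v,u=np.mgrid[0:480,0:640]
    n=cv2.undistortPoints(np.stack([u,v],-1).reshape(-1,1,2).astype(np.float64),K,D).reshape(480,640,2)
    d=c['depth'].astype(float)
    P=np.dstack([n*d[...,None],d])
    R=cv2.Rodrigues(np.array(c['rvec'],float))[0]
    return (P-np.array(c['tvec']).reshape(3))@R
def rayz(c,uv,z):
    K=np.array(c['camera_matrix']);D=np.array(c['distortion'],float)
    n=cv2.undistortPoints(np.array(uv,float).reshape(-1,1,2),K,D).reshape(-1,2)
    R=cv2.Rodrigues(np.array(c['rvec'],float))[0];t=np.array(c['tvec']).reshape(3)
    o=-R.T@t; r=np.c_[n,np.ones(len(n))]@R
    return o+r*((z-o[2])/r[:,2])[:,None]
E
python3 - <<'E'
from h import *
for n in('top','scene'):
    c=cap(n,n+'0.png');np.savez(n+'0.npz',**c)
    R=cv2.Rodrigues(np.array(c['rvec'],float))[0];print(n,-R.T@np.array(c['tvec']).reshape(3))
print(bot.read_state())
E
```

```text
top [ 0.49950266 -0.0670412   1.27712406]
scene [ 1.13838439 -0.25223878  0.86757102]
{'time_s': 0.1, 'qpos': array([ 1.16643266,  0.43512081,  0.02499696,  1.5739685 , -0.01159738,
        1.13398079, -0.07510584]), 'joint_velocities': array([-0.00094069, -0.00212194, -0.00227182, -0.00337702,  0.00069691,
        0.00134164, -0.00042674]), 'effort': array([ 3.30166353e-03, -6.69127893e+01,  9.88590494e-01, -3.15143931e+01,
       -6.03026943e-02,  3.73229070e-02,  6.53879169e-05]), 'ee_pos': array([ 0.18556278, -0.59636724,  0.22605845]), 'orientation': array([-3.14026694e+00,  1.33833000e-04,  3.01668824e-01]), 'ft_force': array([-0.7182429 , -0.01354409, -0.71782   ]), 'moment': array([-0.02366695, -0.0140912 ,  0.03023638]), 'gripper_force': 0.0, 'opening': 0.0914788205653687}
```

View pics/top0.png

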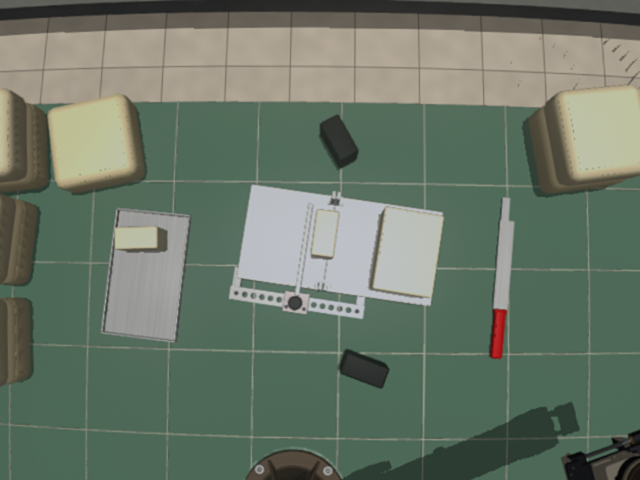

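View pics/scene0.png

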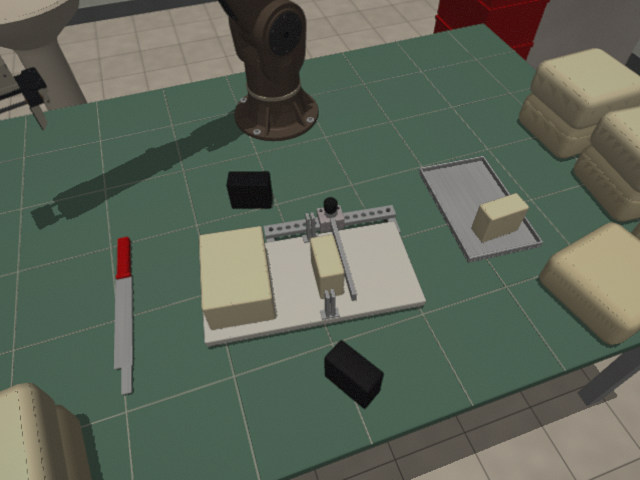

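The top view shows the piece at about (326,233), the loaf at (408,252), the knob at (295,302), and the tray at (146,275) with the other piece at (138,238). The scene view agrees: the piece stands beside the stop plate, between the knife guides, and the two black blocks are decoys.

```bash
python3 - <<'E'
from h import *
c=dict(np.load('top0.npz'));W=cloud(c);hsv=cv2.cvtColor(c['img'],cv2.COLOR_BGR2HSV)
print('z piece,bed,traycheese,knob,table',[W[p[1],p[0]].round(4) for p in((326,233),(350,270),(138,238),(295,302),(200,400))])
def rect(m,z,name):
    cs=cv2.findContours(m.astype(np.uint8),cv2.RETR_EXTERNAL,cv2.CHAIN_APPROX_NONE)[0]
    for k in cs:
        if cv2.contourArea(k)<100: continue
        w=rayz(c,k,z)[:,:2].astype(np.float32); r=cv2.minAreaRect(w)
        print(name,np.round(r[0],4),np.round(r[1],4),round(r[2],2),np.round(cv2.boxPoints(r),3).tolist())
def box(x0,x1,y0,y1):
    m=np.zeros((480,640),bool);m[y0:y1,x0:x1]=1;return m
z=W[...,2]
rect((abs(z-.117)<.01)&box(300,350,195,275)&(hsv[...,1]>15),.117,'piece')
rect((abs(z-.117)<.01)&box(365,450,195,310),.117,'loaf')
rect((abs(z-.089)<.01)&box(105,170,215,260),.089,'cutp')
g=(hsv[...,1]<60)&(hsv[...,2]>90)
rect(((hsv[...,1]<60)|(z>.05))&box(90,200,200,350),.018,'tray')
rect((hsv[...,2]<70)&(z>.06)&box(275,315,285,320),.096,'knob')
m=(hsv[...,1]<25)&(hsv[...,2]>200)&box(230,450,180,310)
rect(m,.032,'bed')
rect((abs(z-.058)<.008)&box(285,325,200,300),.058,'plate')
E
python3 - <<'E'
import cv2
i=cv2.imread('pics/top0.png')[180:330,220:420]
cv2.imwrite('pics/crop0.png',cv2.resize(i,None,fx=4,fy=4,interpolation=2))
E
```

```text
z piece,bed,traycheese,knob,table [array([ 0.6176, -0.0672,  0.1163]), array([ 0.5419, -0.1233,  0.0304]), array([0.6038, 0.3499, 0.0944]), array([ 0.4688, -0.0022,  0.0978]), array([0.2327, 0.2227, 0.0016])]
piece [ 0.6179 -0.0644] [0.0484 0.0998] 83.12 [[0.5659999847412109, -0.0820000022649765], [0.6650000214576721, -0.09399999678134918], [0.6700000166893005, -0.04600000008940697], [0.5709999799728394, -0.03400000184774399]]
loaf [ 0.5798 -0.2425] [0.1314 0.1801] 81.31 [[0.48100000619888306, -0.2939999997615814], [0.6589999794960022, -0.32100000977516174], [0.6790000200271606, -0.19099999964237213], [0.5009999871253967, -0.164000004529953]]
cutp [0.606  0.3568] [0.0509 0.1015] 2.5 [[0.578000009059906, 0.4059999883174896], [0.5830000042915344, 0.3050000071525574], [0.6340000033378601, 0.3070000112056732], [0.6290000081062317, 0.4090000092983246]]
tray [0.5274 0.3608] [0.3544 0.2664] 1.63 [[0.34599998593330383, 0.48899999260902405], [0.3540000021457672, 0.22300000488758087], [0.7080000042915344, 0.2329999953508377], [0.7009999752044678, 0.49900001287460327]]
knob [ 0.4666 -0.001 ] [0.0259 0.0238] 0.9 [[0.453000009059906, 0.010999999940395355], [0.45399999618530273, -0.013000000268220901], [0.47999998927116394, -0.013000000268220901], [0.4790000021457672, 0.010999999940395355]]
plate [ 0.5816 -0.0061] [0.0542 0.216 ] 88.89 [[0.4729999899864197, -0.03099999949336052], [0.6890000104904175, -0.03500000014901161], [0.6899999976158142, 0.01899999938905239], [0.4740000069141388, 0.023000000044703484]]
```

View pics/crop0.png

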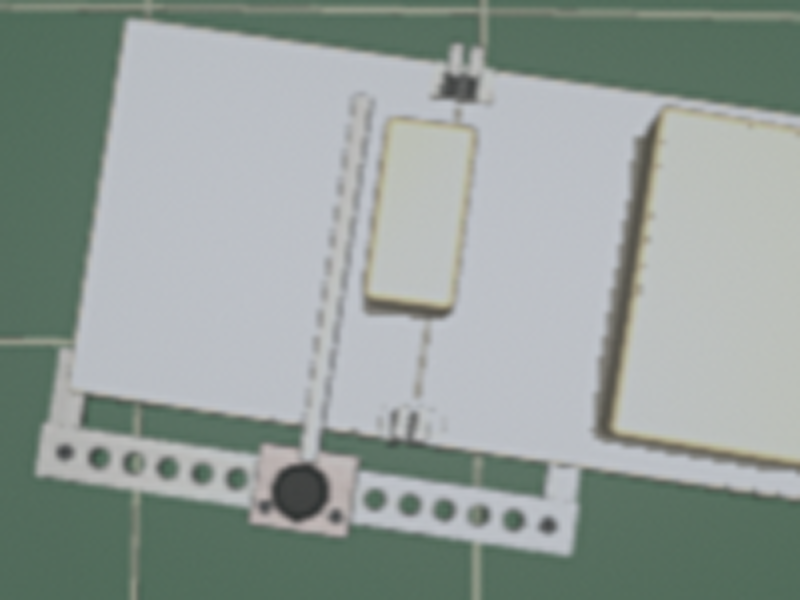

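The crop shows the 10 mm plate just left of the piece, at about 365 px against the piece's left edge at 370–390 px. The knob is at crop (300,492), and the knife guides are at (460,85) and (405,425). Next I measure the tray rim and the board direction.

Run:
```python
from h import *
c=dict(np.load('top0.npz'));hsv=cv2.cvtColor(c['img'],cv2.COLOR_BGR2HSV)
m=(((hsv[...,1]<60)|(hsv[...,0]<40))).astype(np.uint8);m[:,:95]=0;m[:,200:]=0;m[:203]=0;m[348:]=0
k=max(cv2.findContours(m,cv2.RETR_EXTERNAL,cv2.CHAIN_APPROX_NONE)[0],key=cv2.contourArea)
px=cv2.minAreaRect(k);print('px',px)
w=rayz(c,k,.018)[:,:2].astype(np.float32);r=cv2.minAreaRect(w);print('tray',r,cv2.boxPoints(r).round(3).tolist())
p=lambda u,v:(220+u/4,180+v/4)
P=rayz(c,[p(128,20),p(75,390)],.032);print('bed left edge',P.round(4),np.arctan2(*(P[0]-P[1])[[1,0]]))
P=rayz(c,[p(65,452),p(547,548)],.03);print('rail holes',P.round(4),np.arctan2(*(P[0]-P[1])[[1,0]]),np.linalg.norm(P[0]-P[1]))
print('knob',rayz(c,[p(300,492)],.096))
s=dict(np.load('scene0.npz'));h2=cv2.cvtColor(s['img'],cv2.COLOR_BGR2HSV);W=cloud(s)
mm=(h2[...,2]<60);b=np.zeros_like(mm);b[195:217,320:342]=1
q=W[mm&b];q=q[(q[:,2]>.05)];print('scene knob',np.median(q,0),q.min(0),q.max(0))
top=W[(abs(W[...,2]-.117)<.008)&(np.hypot(W[...,0]-.618,W[...,1]+.065)<.065)];r=cv2.minAreaRect(top[:,:2].astype(np.float32));print('scene piece',r)
```

```text
px ((147.0, 275.0), (144.0, 104.0), 90.0)
tray ((0.52390456199646, 0.35354894399642944), (0.33775854110717773, 0.25216636061668396), 1.7332797050476074) [[0.35100001096725464, 0.4740000069141388], [0.35899999737739563, 0.22200000286102295], [0.6970000267028809, 0.2329999953508377], [0.6890000104904175, 0.48500001430511475]]
bed left edge [[0.7362 0.1063 0.032 ]
 [0.521  0.1317 0.032 ]] -0.11764292975952273
rail holes [[ 0.4854  0.137   0.03  ]
 [ 0.4348 -0.1399  0.03  ]] 1.3901254983283176 0.28148083010939884
knob [[ 0.4665601  -0.00211539  0.096     ]]
scene knob [ 0.47384734 -0.00303655  0.09225372] [ 0.4511785  -0.01552301  0.05735692] [0.48346491 0.01374341 0.09951782]
scene piece ((0.6168354749679565, -0.06363340467214584), (0.05021653324365616, 0.10073775798082352), 83.53938293457031)
```

```bash
cat >> h.py <<'E'
from scipy.spatial.transform import Rotation as Ro
def go(p,yaw):
    s=bot.read_state();R=Ro.from_euler('xyz',s['orientation'])
    T=Ro.from_euler('xyz',[np.pi,0,yaw])
    print('t',s['time_s'],'shift',R.inv().apply(np.array(p)-s['ee_pos']).round(4),'turn',(R.inv()*T).as_rotvec().round(4),'q',s['qpos'].round(2),'ee',s['ee_pos'].round(4),'op',s['opening'],s['gripper_force'],s['ft_force'].round(1))
E
python3 - <<'E'
from h import *
c=dict(np.load('top0.npz'));hsv=cv2.cvtColor(c['img'],cv2.COLOR_BGR2HSV)
P=rayz(c,[(117,209),(190,215),(175,341),(103,333)],.018);print(P.round(4),P.mean(0),np.linalg.norm(np.roll(P,-1,0)-P,axis=1))
m=((hsv[...,1]<50)&(hsv[...,2]<215)).astype(np.uint8);m[:,:95]=0;m[:,200:]=0;m[:203]=0;m[348:]=0
m=cv2.morphologyEx(m,cv2.MORPH_OPEN,np.ones((5,5)))
k=max(cv2.findContours(m,cv2.RETR_EXTERNAL,cv2.CHAIN_APPROX_NONE)[0],key=cv2.contourArea)
r=cv2.minAreaRect(rayz(c,k,.018)[:,:2].astype(np.float32));print('tray',r,cv2.boxPoints(r).round(3).tolist())
go([.6175,-.064,.20],-.119)
E
```

```text
[[0.6793 0.4316 0.018 ]
 [0.6663 0.2534 0.018 ]
 [0.3711 0.2805 0.018 ]
 [0.3849 0.4548 0.018 ]] [0.52540928 0.35506951 0.018     ] [0.17873535 0.29644149 0.17487749 0.29538421]
tray ((0.5260019302368164, 0.35605573654174805), (0.18907146155834198, 0.3047429025173187), 84.73294830322266) [[0.3659999966621399, 0.2759999930858612], [0.6690000295639038, 0.24799999594688416], [0.6859999895095825, 0.4359999895095825], [0.382999986410141, 0.46399998664855957]]
t 0.1 shift [ 0.5706 -0.38    0.0265] turn [-1.300e-03  4.000e-04  4.207e-01] q [ 1.17  0.44  0.02  1.57 -0.01  1.13 -0.08] ee [ 0.1856 -0.5964  0.2261] op 0.0914788205653687 0.0 [-0.7 -0.  -0.7]
```

Request:
{"fn": "drive_tool", "kwargs": {"commands": [[0.14,-0.095,0,0,0,0.1,0],[0.29,-0.19,0,0,0,0.2,0],[0.29,-0.19,0,0,0,0.2,0],[0.43,-0.285,0.01,0,0,0.3,0],[0.43,-0.285,0.01,0,0,0.3,0],[0.43,-0.285,0.01,0,0,0.3,0],[0.5706,-0.38,0.0265,-0.0013,0,0.4207,0],[0.5706,-0.38,0.0265,-0.0013,0,0.4207,0],[0.5706,-0.38,0.0265,-0.0013,0,0.4207,0],[0.5706,-0.38,0.0265,-0.0013,0,0.4207,0],[0.5706,-0.38,0.0265,-0.0013,0,0.4207,0],[0.5706,-0.38,0.0265,-0.0013,0,0.4207,0],[0.5706,-0.38,0.0265,-0.0013,0,0.4207,0],[0.5706,-0.38,0.0265,-0.0013,0,0.4207,0],[0.5706,-0.38,0.0265,-0.0013,0,0.4207,0],[0.5706,-0.38,0.0265,-0.0013,0,0.4207,0],[0.5706,-0.38,0.0265,-0.0013,0,0.4207,0],[0.5706,-0.38,0.0265,-0.0013,0,0.4207,0]], "newtons": 10}}

```text
time_s: 1.9
ee_pos: [0.617, -0.0662, 0.2003]
orientation: [3.14, -0.0, -0.121]
ft_force: [-0.8, -0.5, -0.1]
opening: 0.0914
gripper_force: 0.0
```

Run:
```python
from h import *
c=cap('wrist','w1.png');np.savez('w1.npz',**c)
W=cloud(c);top=W[(abs(W[...,2]-.117)<.008)&(np.hypot(W[...,0]-.618,W[...,1]+.065)<.068)]
if len(top): print(len(top),cv2.minAreaRect(top[:,:2].astype(np.float32)))
go([.6175,-.064,.068],-.119)
```

```text
9170 ((0.6189675331115723, -0.06474748253822327), (0.05003334954380989, 0.09929433465003967), 83.35210418701172)
t 1.95 shift [ 1.000e-04 -2.300e-03  1.324e-01] turn [ 0.0019 -0.0004 -0.0022] q [ 0.11  0.46 -0.13  1.61  0.07  1.08 -1.73] ee [ 0.6171 -0.066   0.2004] op 0.09182294527427719 0.0 [-0.5 -0.3  0.2]
```

View pics/w1.png

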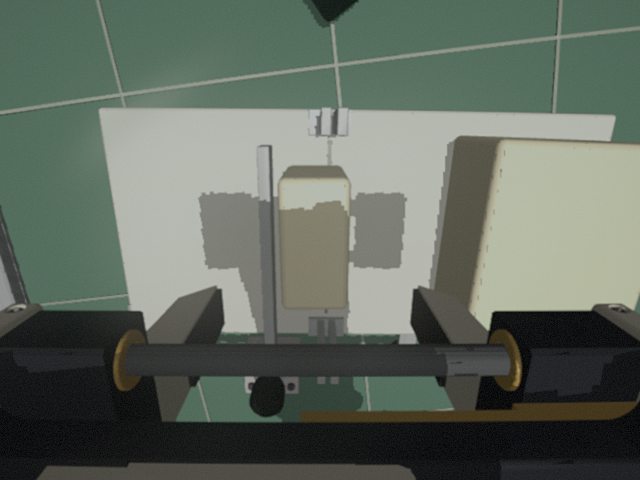

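The wrist view shows the piece at (314,240), centred between the open fingers, with the plate at (265,240) on the left and the loaf well clear on the right. Descending and gripping.

Request:
{"fn": "drive_tool", "kwargs": {"commands": [[0.001,-0.0015,0.03,0,0,0,0],[0.001,-0.0015,0.06,0,0,0,0],[0.001,-0.0015,0.09,0,0,0,0],[0.001,-0.0015,0.115,0,0,0,0],[0.001,-0.0015,0.131,0,0,0,0],[0.001,-0.0015,0.131,0,0,0,0],[0.001,-0.0015,0.131,0,0,0,0],[0.001,-0.0015,0.131,0,0,0,0.3],[0.001,-0.0015,0.131,0,0,0,0.4],[0.001,-0.0015,0.131,0,0,0,0.5],[0.001,-0.0015,0.131,0,0,0,0.6],[0.001,-0.0015,0.131,0,0,0,0.7],[0.001,-0.0015,0.131,0,0,0,1],[0.001,-0.0015,0.131,0,0,0,1],[0.001,-0.0015,0.131,0,0,0,1],[0.001,-0.0015,0.131,0,0,0,1]], "newtons": 10}}

```text
time_s: 3.55
ee_pos: [0.6189, -0.0636, 0.0694]
orientation: [3.14, -0.0, -0.119]
ft_force: [-0.7, -2.3, 2.5]
opening: 0.0501
gripper_force: 10.0
```

Request:
{"fn": "drive_tool", "kwargs": {"commands": [[0,0,0,0,0,0,1],[0,0,-0.005,0,0,0,1],[0,0,-0.015,0,0,0,1],[0,0,-0.03,0,0,0,1],[0,0,-0.05,0,0,0,1],[0,0,-0.07,0,0,0,1],[0,0,-0.09,0,0,0,1],[0,0,-0.105,0,0,0,1],[0,0,-0.115,0,0,0,1],[0,0,-0.12,0,0,0,1],[0,0,-0.12,0,0,0,1],[0,0,-0.12,0,0,0,1]], "newtons": 12}}

```text
time_s: 4.75
ee_pos: [0.6184, -0.063, 0.1886]
orientation: [3.14, 0.001, -0.119]
ft_force: [-1.1, -0.3, -5.5]
opening: 0.0502
gripper_force: 12.0
```

Run:
```python
from h import *
go([.456,.361,.189],-.09+np.pi/2)
```

```text
t 4.75 shift [-0.2115 -0.4017 -0.0008] turn [ 4.0000e-04  1.8000e-03 -1.5997e+00] q [ 0.11  0.47 -0.14  1.62  0.07  1.06 -1.74] ee [ 0.6184 -0.063   0.1886] op 0.050164480136580335 11.99949324131012 [-1.1 -0.3 -5.5]
```

Lifted, with about 5 N of weight. Carrying it to the tray while turning.

Request:
{"fn": "drive_tool", "kwargs": {"commands": [[-0.004,-0.008,0,0,0,-0.03,1],[-0.012,-0.022,0,0,0,-0.09,1],[-0.022,-0.042,0,0,0,-0.17,1],[-0.034,-0.064,0,0,0,-0.26,1],[-0.047,-0.089,0,0,0,-0.35,1],[-0.06,-0.114,0,0,0,-0.45,1],[-0.073,-0.139,0,0,0,-0.55,1],[-0.086,-0.164,0,0,0,-0.65,1],[-0.099,-0.189,0,0,0,-0.75,1],[-0.112,-0.214,0,0,0,-0.85,1],[-0.125,-0.239,0,0,0,-0.95,1],[-0.138,-0.264,0,0,0,-1.05,1],[-0.151,-0.289,0,0,0,-1.15,1],[-0.164,-0.313,0,0,0,-1.25,1],[-0.177,-0.336,0,0,0,-1.34,1],[-0.188,-0.358,0,0,0,-1.42,1],[-0.198,-0.377,0,0,0,-1.5,1],[-0.206,-0.391,0,0,0,-1.56,1],[-0.2115,-0.4017,0,0,0,-1.6,1],[-0.2115,-0.4017,0,0,0,-1.6,1]]}}

```text
time_s: 6.75
ee_pos: [0.4551, 0.3628, 0.1886]
orientation: [-3.141, 0.0, 1.485]
ft_force: [0.2, -0.7, -4.6]
opening: 0.0495
gripper_force: 12.0
```

Run:
```python
from h import *
go([.456,.361,.044],-.09+np.pi/2)
c=cap('top');np.savez('top2.npz',**c);
s=cap('scene');np.savez('scene2.npz',**s)
i=cv2.resize(s['img'][90:270,380:600],None,fx=3,fy=3,interpolation=2)
j=cv2.resize(c['img'][180:360,80:220],None,fx=3,fy=3,interpolation=2)
cv2.imwrite('pics/s2.png',cv2.resize(np.hstack([i,j]),(800,400)))
```

```text
t 6.75 shift [-0.0016  0.0011  0.1446] turn [-0.0005  0.0004  0.0045] q [-0.34  0.47 -0.61  1.69  0.3   1.07 -1.12] ee [0.4551 0.3628 0.1886] op 0.0495104793603937 11.999225914478302 [ 0.2 -0.7 -4.6]
```

View pics/s2.png

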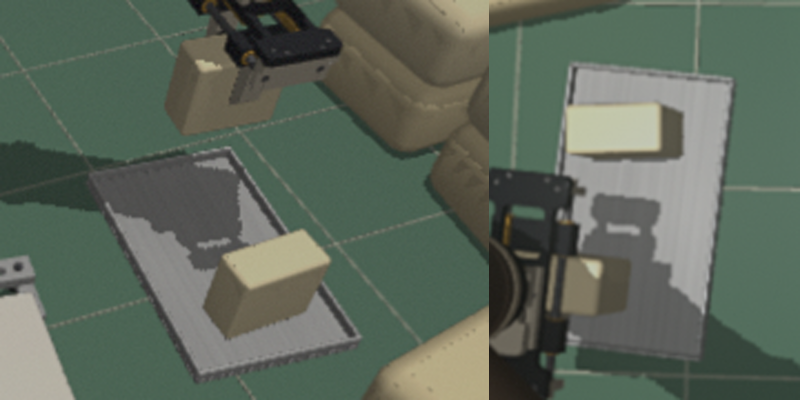

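The piece hangs upright over the empty end of the tray (right view, about (580,285)), clear of the other piece. Lowering to just above contact.

Request:
{"fn": "drive_tool", "kwargs": {"commands": [[-0.001,0.001,0.01,0,0,0.004,1],[-0.0016,0.001,0.03,0,0,0.004,1],[-0.0016,0.001,0.055,0,0,0.004,1],[-0.0016,0.001,0.08,0,0,0.004,1],[-0.0016,0.001,0.1,0,0,0.004,1],[-0.0016,0.001,0.12,0,0,0.004,1],[-0.0016,0.001,0.132,0,0,0.004,1],[-0.0016,0.001,0.137,0,0,0.004,1],[-0.0016,0.001,0.14,0,0,0.004,1],[-0.0016,0.001,0.142,0,0,0.004,1],[-0.0016,0.001,0.143,0,0,0.004,1],[-0.0016,0.001,0.143,0,0,0.004,1],[-0.0016,0.001,0.143,0,0,0.004,1]]}}

```text
time_s: 8.15
ee_pos: [0.4576, 0.3593, 0.0461]
orientation: [3.141, 0.001, 1.477]
ft_force: [-0.5, -0.6, -4.9]
opening: 0.0501
gripper_force: 12.0
```

Request:
{"fn": "drive_tool", "kwargs": {"commands": [[0,0,0.001,0,0,0,1],[0,0,0.002,0,0,0,1],[0,0,0.003,0,0,0,1],[0,0,0.0035,0,0,0,1],[0,0,0.004,0,0,0,1],[0,0,0.004,0,0,0,1],[0,0,0.004,0,0,0,1]]}}

```text
time_s: 8.85
ee_pos: [0.4574, 0.3591, 0.0416]
orientation: [3.141, 0.001, 1.477]
ft_force: [0.5, 0.2, -5.0]
opening: 0.0498
gripper_force: 12.0
```

Request:
{"fn": "drive_tool", "kwargs": {"commands": [[0,0,0.0005,0,0,0,1],[0,0,0.001,0,0,0,1],[0,0,0.0015,0,0,0,1],[0,0,0.0015,0,0,0,1],[0,0,0.0015,0,0,0,1]]}}

```text
time_s: 9.35
ee_pos: [0.4574, 0.359, 0.0413]
orientation: [3.141, 0.001, 1.477]
ft_force: [-3.2, -5.1, 10.6]
opening: 0.0494
gripper_force: 12.0
```

That is floor contact. Easing off, releasing and rising.

Request:
{"fn": "drive_tool", "kwargs": {"commands": [[0,0,-0.0005,0,0,0,1],[0,0,-0.0008,0,0,0,1],[0,0,-0.0008,0,0,0,0],[0,0,-0.0008,0,0,0,0],[0,0,-0.0008,0,0,0,0],[0,0,-0.0008,0,0,0,0],[0,0,-0.0008,0,0,0,0],[0,0,-0.0008,0,0,0,0],[0,0,-0.01,0,0,0,0],[0,0,-0.03,0,0,0,0],[0,0,-0.06,0,0,0,0],[0,0,-0.1,0,0,0,0],[0,0,-0.14,0,0,0,0],[0,0,-0.16,0,0,0,0],[0,0,-0.16,0,0,0,0]]}}

```text
time_s: 10.85
ee_pos: [0.4584, 0.3609, 0.2043]
orientation: [3.137, -0.003, 1.477]
ft_force: [0.7, 1.0, -0.8]
opening: 0.0917
gripper_force: 0.0
```

Run:
```python
from h import *
c=cap('wrist','w3.png');W=cloud(c)
m=(abs(W[...,2]-.089)<.008)&(abs(W[...,0]-.457)<.06)&(abs(W[...,1]-.36)<.08)
top=W[m];print(len(top),cv2.minAreaRect(top[:,:2].astype(np.float32)),top[:,2].mean())
go([.4668,-.002,.2],0)
```

```text
7344 ((0.45732495188713074, 0.35888952016830444), (0.09893908351659775, 0.05017085373401642), 84.64753723144531) 0.08811197179878574
t 10.9 shift [-0.3595  0.0428  0.0019] turn [ 0.0015 -0.0029  1.477 ] q [-0.33  0.46 -0.61  1.68  0.29  1.09 -1.12] ee [0.4579 0.36   0.2021] op 0.09173825896285484 0.0 [-0.5 -0.4 -0.7]
```

View pics/w3.png

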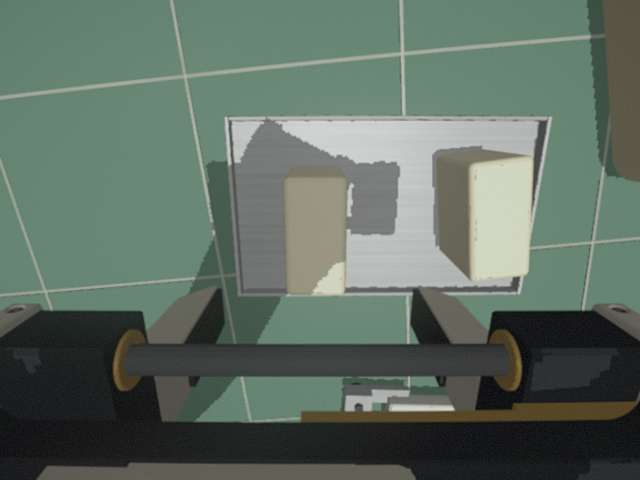

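The piece stands upright inside the tray at (316,230) px, about x −69 mm, y −2 mm in the tray frame; the other piece at (490,215) is untouched. Moving above the knob.

Request:
{"fn": "drive_tool", "kwargs": {"commands": [[-0.02,0.0,0,0,0,0.1,0],[-0.05,0.01,0,0,0,0.23,0],[-0.08,0.01,0,0,0,0.36,0],[-0.11,0.02,0,0,0,0.49,0],[-0.14,0.02,0,0,0,0.62,0],[-0.17,0.02,0,0,0,0.75,0],[-0.2,0.02,0,0,0,0.88,0],[-0.23,0.03,0,0,0,1.01,0],[-0.26,0.03,0,0,0,1.14,0],[-0.29,0.04,0,0,0,1.27,0],[-0.32,0.04,0,0,0,1.4,0],[-0.345,0.0428,0,0,0,1.51,0],[-0.3595,0.0428,0,0,0,1.596,0],[-0.3595,0.0428,0,0,0,1.596,0],[-0.3595,0.0428,0,0,0,1.596,0]]}}

```text
time_s: 12.4
ee_pos: [0.4658, -0.0023, 0.2]
orientation: [3.14, 0.001, -0.117]
ft_force: [-0.1, 0.2, 0.7]
opening: 0.0916
gripper_force: 0.0
```

Run:
```python
from h import *
c=cap('wrist','w4.png');W=cloud(c);hsv=cv2.cvtColor(c['img'],cv2.COLOR_BGR2HSV)
near=(np.hypot(W[...,0]-.467,W[...,1]+.002)<.03)
m=near&(abs(W[...,2]-.096)<.006)
q=W[m];print(len(q))
if len(q):
    print(cv2.minEnclosingCircle(q[:,:2].astype(np.float32)),q.mean(0),q.min(0),q.max(0))
    v,u=np.nonzero(m);print(u.mean(),v.mean())
go([.4668,-.002,.064],-.119)
```

```text
1235
((0.46748775243759155, -0.0013946464750915766), 0.01610356755554676) [ 0.4686749  -0.00157308  0.0943864 ] [ 0.45174027 -0.01729953  0.09001783] [0.48322936 0.01423222 0.09744729]
314.6866396761134 236.77732793522267
t 12.45 shift [1.000e-03 1.000e-04 1.361e-01] turn [0.001  0.0008 0.0032] q [ 0.06  0.22 -0.2   1.97  0.05  0.96 -1.86] ee [ 0.4659 -0.0017  0.2001] op 0.09162635337510522 0.0 [-0.6 -0.1  0.4]
```

View pics/w4.png

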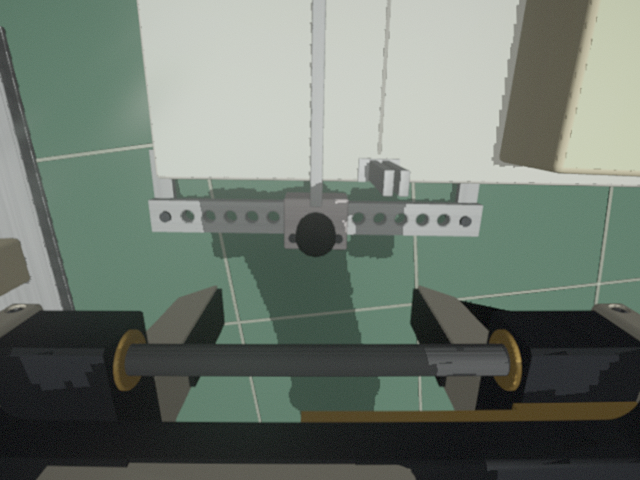

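The knob is at (316,234) px, between the fingers, and the 32 mm circle fits at (0.4675, −0.0014). Descending and gripping.

Request:
{"fn": "drive_tool", "kwargs": {"commands": [[0.0016,-0.0005,0.03,0,0,0,0],[0.0016,-0.0005,0.06,0,0,0,0],[0.0016,-0.0005,0.09,0,0,0,0],[0.0016,-0.0005,0.115,0,0,0,0],[0.0016,-0.0005,0.13,0,0,0,0],[0.0016,-0.0005,0.136,0,0,0,0],[0.0016,-0.0005,0.136,0,0,0,0],[0.0016,-0.0005,0.136,0,0,0,0.4],[0.0016,-0.0005,0.136,0,0,0,0.5],[0.0016,-0.0005,0.136,0,0,0,0.6],[0.0016,-0.0005,0.136,0,0,0,0.7],[0.0016,-0.0005,0.136,0,0,0,0.8],[0.0016,-0.0005,0.136,0,0,0,1],[0.0016,-0.0005,0.136,0,0,0,1],[0.0016,-0.0005,0.136,0,0,0,1]], "newtons": 10}}

```text
time_s: 13.95
ee_pos: [0.468, -0.0022, 0.0646]
orientation: [3.141, -0.0, -0.119]
ft_force: [-0.2, 8.5, 1.5]
opening: 0.0326
gripper_force: 4.0
```

Request:
{"fn": "drive_tool", "kwargs": {"commands": [[0,-0.0005,0,0,0,0,1],[0,-0.001,0,0,0,0,1],[0,-0.001,0,0,0,0,1],[0,-0.001,0,0,0,0,1],[0,-0.001,0,0,0,0,1]], "newtons": 40}}

```text
time_s: 14.45
ee_pos: [0.4681, -0.0019, 0.0647]
orientation: [3.14, -0.0, -0.119]
ft_force: [0.4, -2.6, 2.9]
opening: 0.0306
gripper_force: 40.0
```

Request:
{"fn": "drive_tool", "kwargs": {"commands": [[0,0,-0.001,0,0,0,1],[0,0,-0.003,0,0,0,1],[0,0,-0.005,0,0,0,1],[0,0,-0.007,0,0,0,1],[0,0,-0.009,0,0,0,1],[0,0,-0.011,0,0,0,1],[0,0,-0.0125,0,0,0,1],[0,0,-0.014,0,0,0,1],[0,0,-0.014,0,0,0,1],[0,0,-0.014,0,0,0,1]]}}

```text
time_s: 15.45
ee_pos: [0.4679, -0.0018, 0.0784]
orientation: [3.14, 0.0, -0.119]
ft_force: [4.6, -3.7, -15.4]
opening: 0.0309
gripper_force: 40.0
```

Request:
{"fn": "drive_tool", "kwargs": {"commands": [[0,0,-0.0005,0,0,0,1],[0,0,-0.001,0,0,0,1],[0,0,-0.0015,0,0,0,1],[0,0,-0.0015,0,0,0,1],[0,0,-0.0015,0,0,0,1]]}}

```text
time_s: 15.95
ee_pos: [0.4679, -0.0018, 0.0798]
orientation: [3.14, 0.0, -0.119]
ft_force: [4.7, -3.9, -17.0]
opening: 0.0308
gripper_force: 40.0
```

Run:
```python
from h import *
go([0,0,0],0)
for i in range(6): cap('top'); s=bot.read_state();print(s['ee_pos'].round(4),s['ft_force'].round(1),s['gripper_force'])
c=cap('scene','s5.png')
cv2.imwrite('pics/s5c.png',cv2.resize(c['img'][90:350,180:580],(800,520)))
```

```text
t 15.95 shift [-0.4648  0.0537  0.0799] turn [ 0.0015  0.0002 -0.1192] q [ 0.03  0.39 -0.18  2.1   0.12  0.66 -1.92] ee [ 0.4679 -0.0018  0.0798] op 0.03084407386707007 39.996903548017144 [  4.7  -3.9 -17. ]
[ 0.4679 -0.0018  0.0798] [  4.2  -4.3 -16.1] 39.99673824990168
[ 0.4679 -0.0018  0.0798] [  3.7  -2.6 -17.1] 39.996807009447366
[ 0.4679 -0.0018  0.0798] [  5.3  -3.4 -16.7] 39.996838169172406
[ 0.4679 -0.0018  0.0798] [  5.3  -3.8 -17.2] 39.996863272972405
[ 0.468  -0.0018  0.0798] [  4.5  -3.8 -15.7] 39.9967979779467
[ 0.4679 -0.0018  0.0798] [  4.7  -2.4 -17.3] 39.9968060455285
```

View pics/s5c.png

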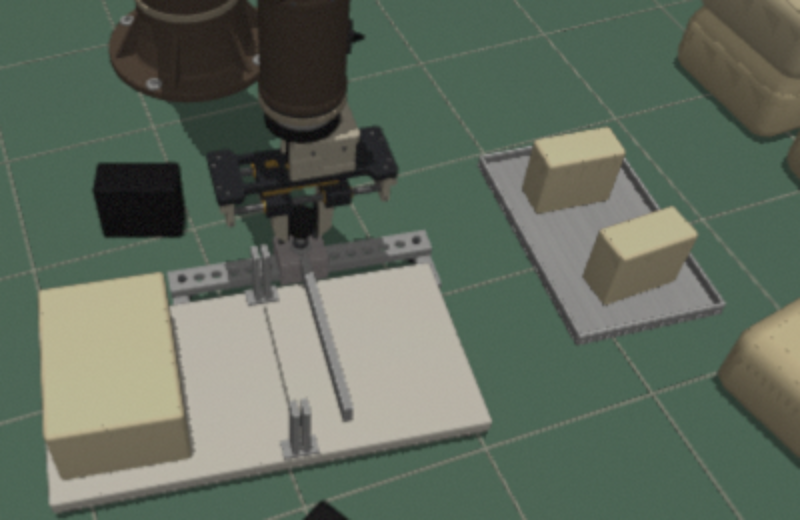

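The piece stands in the tray at (575,170), the knob is held raised at (300,220) and the plate hasn't moved. A small preload will confirm the end stop.

Request:
{"fn": "drive_tool", "kwargs": {"commands": [[0,0,-0.0004,0,0,0,1],[0,0,-0.0007,0,0,0,1],[0,0,-0.0007,0,0,0,1],[0,0,-0.0007,0,0,0,1]]}}

```text
time_s: 16.7
ee_pos: [0.4678, -0.0018, 0.0799]
orientation: [3.14, 0.0, -0.119]
ft_force: [7.0, -3.5, -26.2]
opening: 0.0307
gripper_force: 40.0
```

The force rose by 9 N with no further travel, so the plunger is on its end stop. Handing in.

```bash
python3 -c "
from bench import bot
print(bot.job_done())"
```

```text
the job is handed in; nothing more can be done
None
```

The job is handed in: the piece stands upright and released in the empty end of the tray, and the plunger is held against its end stop; the stop and bystanders look unmoved in the last picture, and no verdict was returned.

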